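# Tip out the kiln stilts

## Task

Empty the kiln stilts out of the box with the yellow lid: swing its yellow crank handle up and over, away from the robot, so that the box turns upside down, its lid falls open and all three stilts drop into the tray beneath it. Leave the blue-lidded box upright, and let go of the handle when the box is empty; it may stay upside down.

Things in the scene. Friction and masses are not known exactly. Their poses are not given: they have to be found in the camera images.
- yellow_handle (a point): mid-handle of the yellow-lidded box's crank: level round bar 12 mm thick, 54 long, along this frame's y (free end +y, 24 mm away; crank arm 30 mm the other way), nothing above it. It circles 60 mm from the box's axle, which is level, parallel to it, 165 mm above the table. Box upright: the bar is 58 mm behind (robot's side, frame -x) and 16 mm above the axle. About 3 N turns it; it stays where left.
- yellow_box (a joint): turn of the yellow-lidded aluminium box (90 x 90 x 76 mm, between two uprights over a steel tray) with its crank and handle, rad: 0 upright, growing as the handle goes up, over the top and down on the far side; stop at 2.7, where the handle is 59 mm beyond the axle and 10 mm above it. The lid starts to hang open beyond about 1.6; at 2.5 the stilts fall out
- yellow_lid (a joint): the yellow lid, 90 x 90 x 4 mm, rad: 0 shut, grows as it opens; no spring or latch, hinged along the top edge nearest the robot: its weight keeps it shut while the box is upright, and it hangs open as the box goes upside down
- yellow_tray (a point): middle of the inner floor of the steel tray under the yellow-lidded box, 4 mm above the table: tray 240 mm (this frame's x) x 124 mm (y), walls 40 mm high, 4 mm thick, fixed; the box's axle runs along this y, 50 mm back along -x from here and 161 mm up. x points away from the robot, square to handle and axle; z up
- stilt0: white three-armed ceramic kiln stilt, 36 mm across, 10 mm thick, 14 to 28 g, one of three lying loose inside the yellow-lidded box at the start, hidden by the lid; origin at its centre
- stilt1: white three-armed ceramic kiln stilt, 36 mm across, 10 mm thick, 14 to 28 g, one of three lying loose inside the yellow-lidded box at the start, hidden by the lid; origin at its centre
- stilt2: white three-armed ceramic kiln stilt, 36 mm across, 10 mm thick, 14 to 28 g, one of three lying loose inside the yellow-lidded box at the start, hidden by the lid; origin at its centre
- blue_box (a joint): turn of the other, alike box with the blue lid and blue handle, which is to be left upright, rad: 0 upright

How it is judged:
By the outcome, as a careful person would: the job done as asked, in the order asked, and still so for the second after the job is handed in, with the robot touching nothing.
It also fails if it takes over 40 s, if anything falls off the work surface, if the arm or the gripper's body presses on something with over 40 N, if the wrist force passes 120 N, or if a joint passes its speed limit or range.

## Robot

A 6-joint arm with a two-finger parallel gripper is mounted at the origin on the work surface. World frame = base frame: x ahead of the robot, y to its left, z up, the work surface at z = 0. Lengths are in m, angles in degrees, forces in N, time in s.
With the tool pointing down it reaches from about 0.325 to 0.85 m from the base axis. Payload 4.4 kg.
Tool frame: the origin (TCP) lies between the finger pads; the fingertips stand 14 mm ahead of it and the grasp point (between the pads) lies 5 mm behind it; z points along the fingers, y is the line along which they close (so a half turn about z gives the same grasp; the last joint's range is limited). The gripper opens to 94 mm and grips with 3 to 60 N. Pads are 16 mm wide; open, the fingers measure 119 mm over their backs; the gripper's body (75 mm by 177 mm) begins 78 mm behind the grasp point.
Start: joints at [-81.331, 11.837, 88.321, -0, 79.842, -8.623], TCP at [0.171, -0.549, 0.219] pointing down, gripper open.
Joint ranges: [-156.59, 156.59], [-49.26, 127.26], [12.9, 141.05], [-63.56, 243.56], [4.71, 150.69], [-161.64, 161.64]. Speed limits (degrees/s): [159.86, 159.86, 180, 180, 180, 180].

## Interface

Orientations are given as a 3x3 rotation matrix whose columns are the frame's x, y, z axes.
In Python, from workcell import ctrl gives the robot as it stands. The module is installed in compiled form; this text tells all that it offers.
- The arm moves only by the shell command python3 -m jog 'ROWS' [OPENING] [FORCE]. ROWS is JSON, a list that holds one entry, the list of rows, each a list of 6 numbers: the shift along the tool's x, y, z in mm, then the turn, a rotation vector about the tool's x, y, z in rad. In form: [[[dx, dy, dz, rx, ry, rz], ...]]. A call has 1 to 10 rows; each row shifts and turns the commanded pose from where the row before left it, along the tool's axes as they then stand; what a row does not reach is not made up. A row lasts 1/10 s, in which the tool goes at most 50 mm and 8.59 degrees, less where a joint would pass 70% of its speed; a pose out of reach is approached as far as the arm can. A call with a gripper value outside its range is refused whole. OPENING is the finger opening in mm, from 0 to 94, set as the call begins (- or left out, the last holds). The fingers move at their own pace and stop on an object; FORCE is the grip in N (left out, the last holds). Time passes only in rows, so rows that do not move let the fingers close. It gives the time, the measured TCP pose, the force, the opening and the grip force at its end, in the units of the state.
- ctrl.observe(): the state, without advancing time (a new reading comes with each control period).
- ctrl.get_image(name): name is "scene" or "side" or "wrist"; returns (picture, depth): 384x512x3 uint8, red, green, blue; 384x512 float32, m along the optical axis (not along the pixel's ray), 0 where there is no reading.
- ctrl.camera_info(name): a dict with "vfov" (degrees; the focal length in pixels is half the picture's height over the tangent of half this angle, whatever the lens; pixels are square), "cx", "cy" (the principal point, pixels), "origin" and "orientation" of the camera in the world; the wrist camera has in their place "tool_from_camera" (4x4, takes a point from camera to tool coordinates, whose origin is the TCP and whose axes are the flange's). Camera axes: x right, y down, z forward; pixel columns grow to the right and rows downward; lengths in m; the calibration is good to about 2 mm. A picture is of the moment at which its call begins: read the wrist's pose just before it. camera_info takes no time and is no camera call.
- ctrl.sign_off(): hands the job in; it is judged then, once.
The state is a dict: "time": time; "joints": joint angles; "joint_velocities": joint speeds; "joint_efforts": joint torques, N m; "tcp_pos": TCP position; "tool_rot": TCP orientation; "ft_force": force on the tool from outside, world axes, zero at the start; "wrist_torque": the same for the moment, N m; "width": finger opening in m; "grip_force": force on a finger pad.
Only numpy, scipy, OpenCV 4.12 (cv2) and the standard library are available. Lean on these libraries where they do the work, as an engineer would, in place of code of your own. Each camera call takes 0.05 s, during which the arm holds its last target. There are 200 camera calls.

## Working session

There is one attempt and no reset: what is moved stays moved. The work goes in short steps, Python scripts to look and compute and a shell command to move; the robot and the scene stay as the last step left them, time stands still between calls to the robot, and variables do not carry over. Pictures are saved under pics/ and viewed, at most 10 in all, crops included, and the job is handed in when it is done.

```bash
mkdir -p pics; python3 - <<'E'
from workcell import ctrl
import cv2,numpy as np
s=ctrl.observe();print(s['time'],s['tcp_pos'],s['tool_rot'],s['width'])
for n in("scene","side"):
    p,d=ctrl.get_image(n);np.savez(f"{n}0.npz",p=p,d=d);cv2.imwrite(f"pics/{n}0.png",p[:,:,::-1]);print(ctrl.camera_info(n))
E
```

```text
0.0 [ 0.17077884 -0.54824892  0.21831328] [[ 9.54805207e-01  2.97232030e-01 -3.70842191e-04]
 [ 2.97232111e-01 -9.54802728e-01  2.19594978e-03]
 [ 2.98625475e-04 -2.20693049e-03 -9.99997520e-01]] 0.09379790256057116
{'vfov': 43.94669959473653, 'cx': 254.15165406204628, 'cy': 200.563093033522, 'origin': array([ 0.92763899, -0.33942222,  0.96077026]), 'orientation': array([[ 0.64803138,  0.63404203, -0.42195501],
       [ 0.76160754, -0.54169752,  0.35569334],
       [-0.00304746, -0.55186456, -0.83392819]])}
{'vfov': 48.34324502421787, 'cx': 256.36140169582353, 'cy': 195.9959373424803, 'origin': array([0.41968575, 0.56875884, 0.57891579]), 'orientation': array([[-0.98157972, -0.11789398,  0.15034048],
       [-0.19103725,  0.59555377, -0.78026949],
       [ 0.00245324, -0.79461734, -0.60710565]])}
```

View pics/scene0.png

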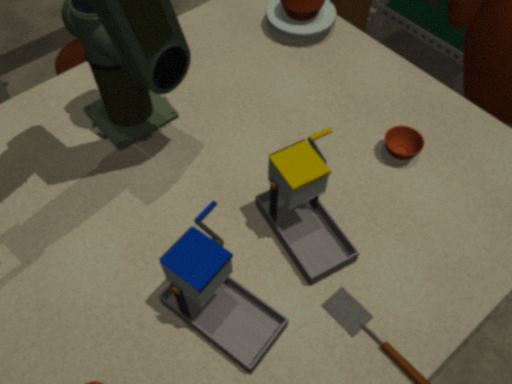

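View pics/side0.png

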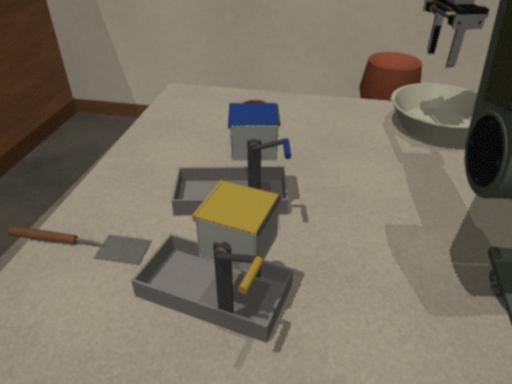

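The scene view shows the yellow lid at (299,172) with its handle at (321,134), and the blue box at (197,260). In the side view the yellow handle is at (250,275). Next I segment the yellow pixels and deproject them.

```bash
cat > h.py <<'E'
import numpy as np,cv2
from workcell import ctrl
def cloud(n,p,d):
    c=ctrl.camera_info(n);f=p.shape[0]/2/np.tan(np.radians(c['vfov']/2))
    v,u=np.mgrid[:p.shape[0],:p.shape[1]]
    P=np.stack([(u-c['cx'])/f*d,(v-c['cy'])/f*d,d],-1)
    if 'origin' in c: return P@c['orientation'].T+c['origin']
    T=c['tool_from_camera'];s=ctrl.observe();P=P@T[:3,:3].T+T[:3,3]
    return P@s['tool_rot'].T+s['tcp_pos']
def mask(p,lo=20,hi=33):
    h=cv2.cvtColor(p,cv2.COLOR_RGB2HSV);return ((h[...,0]>lo)&(h[...,0]<hi)&(h[...,1]>170)&(h[...,2]>60)).astype(np.uint8)
E
python3 - <<'E'
from h import *
for n in("scene","side"):
    z=np.load(f"{n}0.npz");P=cloud(n,z['p'],z['d'])
    for nm,m in(("Y",mask(z['p'])),("B",mask(z['p'],105,125))):
        k,l,st,ce=cv2.connectedComponentsWithStats(m)
        for i in range(1,k):
            if st[i,4]<25: continue
            q=P[(l==i)&(z['d']>0)];q=q[abs(q[:,2]-np.median(q[:,2]))<.012]
            r=cv2.minAreaRect((q[:,:2]*1000).astype(np.float32))
            w=np.linalg.svd(q-q.mean(0),full_matrices=False)[2][0]
            print(n,nm,ce[i].round(),st[i,4],np.median(q,0).round(4),q[:,2].min().round(4),q[:,2].max().round(4),r,w.round(3))
E
```

```text
scene Y [320. 134.] 101 [0.4962 0.212  0.1852] 0.181 0.1889 ((496.06817626953125, 212.4320526123047), (55.31144714355469, 10.284212112426758), 77.11730194091797) [-0.185 -0.983  0.016]
scene Y [300. 165.] 1768 [0.5387 0.1081 0.2047] 0.1955 0.2095 ((534.9926147460938, 111.11347198486328), (91.2505874633789, 97.18324279785156), 78.66812133789062) [ 0.964 -0.267 -0.012]
scene B [206. 211.] 87 [ 0.4938 -0.096   0.1858] 0.1809 0.1888 ((493.556884765625, -95.32583618164062), (6.833277702331543, 50.879425048828125), 12.01143741607666) [ 0.199 -0.98  -0.003]
scene B [196. 259.] 2387 [ 0.5719 -0.1748  0.2048] 0.2002 0.2093 ((569.7889404296875, -172.4995880126953), (93.97106170654297, 90.17017364501953), 11.510708808898926) [0.978 0.208 0.   ]
side Y [246. 285.] 34 [0.4953 0.2381 0.1864] 0.1785 0.189 ((494.95123291015625, 235.367919921875), (16.417404174804688, 6.810416221618652), 53.98950958251953) [ 0.373  0.917 -0.14 ]
side B [253. 114.] 826 [ 0.5673 -0.1643  0.206 ] 0.204 0.2085 ((569.4275512695312, -166.52186584472656), (88.0221939086914, 83.36125946044922), 11.781088829040527) [-1.     0.026 -0.   ]
side B [286. 145.] 26 [ 0.4935 -0.0915  0.1871] 0.1846 0.1882 ((493.0847473144531, -90.16539001464844), (4.382479667663574, 42.09042739868164), 14.136977195739746) [-0.216  0.976  0.013]
```

Handle centre is about (0.496, 0.212), top z 0.187, which matches the expected bar height of 0.181. The frame yaw is about -11.3°. Lid centre is 58 mm ahead of the bar, as given. I lift and turn first, then travel.

```bash
python3 -m jog '[[[0,0,-12,0,0,-0.134],[0,0,-12,0,0,-0.134],[0,0,-12,0,0,-0.134],[0,0,-12,0,0,-0.134],[0,0,-12,0,0,-0.134],[0,0,-12,0,0,-0.134],[0,0,-12,0,0,-0.134],[0,0,-12,0,0,-0.134],[24,5,0,0,0,0],[45,10,0,0,0,0]]]' 50 25
python3 -m jog '[[[48,10,0,0,0,0],[48,10,0,0,0,0],[48,10,0,0,0,0],[48,10,0,0,0,0],[48,10,0,0,0,0],[48,10,0,0,0,0],[48,10,0,0,0,0],[48,10,0,0,0,0],[48,10,0,0,0,0],[48,10,0,0,0,0]]]'
python3 -m jog '[[[48,10,0,0,0,0],[48,10,0,0,0,0],[48,10,0,0,0,0],[48,10,0,0,0,0],[48,10,0,0,0,0],[20,4,0,0,0,0],[0,0,0,0,0,0]]]'
python3 - <<'E'
from h import *
s=ctrl.observe();print(s['tcp_pos'],s['tool_rot'],s['joints'])
x=np.array([.981,-.196,0]);y=np.array([.196,.981,0]);e=np.array([.496,.212,.181])-s['tcp_pos'];print("to handle mm, frame x,y,z",1000*e@x,1000*e@y,1000*e[2])
p,d=ctrl.get_image("wrist");np.savez("w1.npz",p=p,d=d);cv2.imwrite("pics/w1.png",p[:,:,::-1])
P=cloud("wrist",p,d);m=mask(p);k,l,st,ce=cv2.connectedComponentsWithStats(m)
for i in range(1,k):
    if st[i,4]<100: continue
    q=P[(l==i)&(d>0)];q=q[abs(q[:,2]-np.median(q[:,2]))<.012]
    print(ce[i],st[i,4],np.median(q,0),cv2.minAreaRect((q[:,:2]*1000).astype(np.float32)),np.linalg.svd(q-q.mean(0),full_matrices=False)[2][0])
E
```

```text
time: 1.1
tcp_pos: [0.1984, -0.4852, 0.3149]
tool_rot: [[0.199, 0.98, -0.0], [0.98, -0.199, -0.0], [-0.0, -0.0, -1.0]]
ft_force: [0.5, -0.0, 0.1]
width: 0.0498
grip_force: 0.0
time: 2.1
tcp_pos: [0.3912, -0.0311, 0.3153]
tool_rot: [[0.196, 0.981, 0.0], [0.981, -0.196, -0.0], [-0.0, 0.0, -1.0]]
ft_force: [0.7, -1.5, 0.2]
width: 0.0501
grip_force: 0.0
time: 2.8
tcp_pos: [0.495, 0.2136, 0.3142]
tool_rot: [[0.192, 0.981, -0.002], [0.981, -0.192, -0.0], [-0.0, -0.002, -1.0]]
ft_force: [-0.6, -0.6, -0.4]
width: 0.0499
grip_force: 0.0
[0.494954   0.21364968 0.31419837] [[ 1.91841138e-01  9.81423980e-01 -1.98701260e-03]
 [ 9.81425915e-01 -1.91841530e-01 -6.49509399e-06]
 [-3.87565977e-04 -1.94885963e-03 -9.99998026e-01]] [1.41298982e+01 4.18872354e+00 8.58516377e+01 2.74316982e-02
 9.00701327e+01 2.51901783e+01]
to handle mm, frame x,y,z 1.3494680555079195 -1.4133240043795252 -133.19837105907217
[250.74947808 188.2651357 ] 479 [0.49296053 0.21340423 0.18501024] ((492.5845031738281, 212.34286499023438), (54.64863586425781, 10.74913501739502), 78.54749298095703) [-1.98808110e-01 -9.80038327e-01  4.60946111e-04]
[345.36977256 263.33675715] 1363 [0.56928803 0.1295947  0.20411772] ((573.5833129882812, 127.02162170410156), (34.919918060302734, 61.0590934753418), 15.831830978393555) [-0.17321639  0.98488273 -0.00144322]
[282.80640244 291.32660061] 2624 [0.5050094  0.10611451 0.20418109] ((510.3137512207031, 114.29762268066406), (90.69801330566406, 46.169193267822266), 79.50857543945312) [ 2.99443556e-02  9.99551101e-01 -9.65555067e-04]
```

View pics/w1.png

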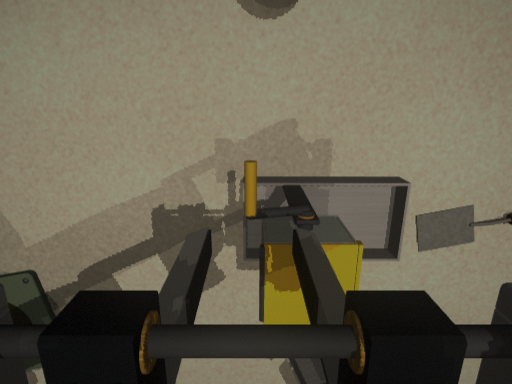

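The wrist view shows the handle bar at (250,188), parallel to the tool's x axis, with the crank arm at (280,212) and the gripper straddling it. Wrist measurement agrees with the scene camera within 3 mm. Descend and grip.

```bash
python3 -m jog '[[[2,-1,35,0,0,0],[2,0,35,0,0,0],[0,0,35,0,0,0],[0,0,33,0,0,0],[0,0,0,0,0,0],[0,0,0,0,0,0]]]' 50 25
python3 -m jog '[[[0,0,0,0,0,0],[0,0,0,0,0,0],[0,0,0,0,0,0],[0,0,0,0,0,0],[0,0,0,0,0,0]]]' 0 25
```

```text
time: 3.45
tcp_pos: [0.4945, 0.2143, 0.1777]
tool_rot: [[0.197, 0.98, -0.001], [0.98, -0.197, -0.0], [-0.001, -0.001, -1.0]]
ft_force: [0.9, 0.4, 0.5]
width: 0.0502
grip_force: 0.0
time: 3.95
tcp_pos: [0.4946, 0.2156, 0.1779]
tool_rot: [[0.196, 0.981, -0.0], [0.981, -0.196, 0.0], [0.0, -0.0, -1.0]]
ft_force: [-8.3, 2.7, 4.8]
width: 0.0131
grip_force: 4.3
```

```bash
python3 -m jog '[[[0,0,0,0,0,0],[0,0,0,0,0,0],[0,0,0,0,0,0]]]'
python3 -c "
import numpy as np
f=np.radians(15.4+np.linspace(0,154.6,21));x=np.round(-60*np.cos(f),1);z=np.round(60*np.sin(f),1)
for a in zip(np.diff(x).round(1),-np.diff(z).round(1)):print(*a)"
```

```text
time: 4.25
tcp_pos: [0.4937, 0.2158, 0.1778]
tool_rot: [[0.195, 0.981, -0.002], [0.981, -0.195, 0.0], [0.0, -0.002, -1.0]]
ft_force: [-5.0, 0.6, 5.1]
width: 0.0113
grip_force: 25.0
2.6 -7.7
3.7 -7.2
4.6 -6.6
5.5 -6.0
6.2 -5.2
6.8 -4.3
7.4 -3.3
7.7 -2.3
8.0 -1.3
8.1 -0.1
8.1 0.9
7.8 2.0
7.5 3.0
7.0 4.0
6.4 5.0
5.7 5.7
4.9 6.5
4.0 7.0
3.0 7.5
1.9 7.9
```

```bash
python3 -m jog '[[[0,2.6,-7.7,0,0,0],[0,3.7,-7.2,0,0,0],[0,4.6,-6.6,0,0,0],[0,5.5,-6,0,0,0],[0,0,0,0,0,0]]]'
python3 -m jog '[[[0,6.2,-5.2,0,0,0],[0,6.8,-4.3,0,0,0],[0,7.4,-3.3,0,0,0],[0,7.7,-2.3,0,0,0],[0,0,0,0,0,0]]]'
```

```text
time: 4.75
tcp_pos: [0.5069, 0.2132, 0.2049]
tool_rot: [[0.195, 0.981, -0.011], [0.981, -0.195, 0.001], [-0.001, -0.011, -1.0]]
ft_force: [-12.0, 3.1, 7.1]
width: 0.011
grip_force: 25.0
time: 5.25
tcp_pos: [0.5383, 0.2071, 0.2233]
tool_rot: [[0.195, 0.981, -0.0], [0.981, -0.195, 0.001], [0.001, -0.0, -1.0]]
ft_force: [-8.1, 0.0, 12.0]
width: 0.0115
grip_force: 25.0
```

```bash
python3 -m jog '[[[0,8,-1.3,0,0,0],[0,8.1,-0.1,0,0,0],[0,8.1,0.9,0,0,0],[0,7.8,2,0,0,0],[0,7.5,3,0,0,0],[0,0,0,0,0,0]]]'
python3 -m jog '[[[0,7,4,0,0,0],[0,6.4,5,0,0,0],[0,5.7,5.7,0,0,0],[0,0,0,0,0,0]]]'
python3 -m jog '[[[0,4.9,6.5,0,0,0],[0,4,7,0,0,0],[0,3,7.5,0,0,0],[0,0,0,0,0,0]]]'
python3 - <<'E'
from h import *
for n in("scene","side"):
    p,d=ctrl.get_image(n);cv2.imwrite(f"pics/{n}1.png",p[:,:,::-1])
E
```

```text
time: 5.85
tcp_pos: [0.5778, 0.1987, 0.2161]
tool_rot: [[0.196, 0.981, 0.0], [0.981, -0.196, -0.0], [-0.0, 0.0, -1.0]]
ft_force: [-2.8, 0.2, 1.5]
width: 0.0111
grip_force: 25.0
time: 6.25
tcp_pos: [0.596, 0.1948, 0.2004]
tool_rot: [[0.196, 0.981, -0.0], [0.981, -0.196, -0.001], [-0.001, -0.0, -1.0]]
ft_force: [-1.1, 0.2, -1.2]
width: 0.0113
grip_force: 25.0
time: 6.65
tcp_pos: [0.6069, 0.1926, 0.1791]
tool_rot: [[0.196, 0.981, -0.002], [0.981, -0.196, -0.001], [-0.001, -0.002, -1.0]]
ft_force: [-3.5, 1.5, -1.4]
width: 0.0111
grip_force: 25.0
```

View pics/side1.png

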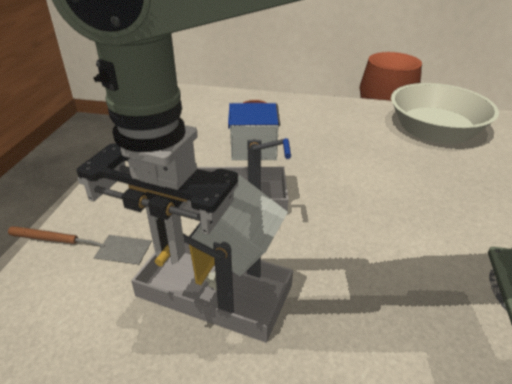

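The box is nearly inverted, the lid hangs open at (205,265), and the blue box is upright. Now the last bit to the stop.

```bash
python3 -m jog '[[[0,1.5,4,0,0,0],[0,0.5,4,0,0,0],[0,0,2,0,0,0],[0,0,0,0,0,0],[0,0,0,0,0,0],[0,0,0,0,0,0],[0,0,0,0,0,0]]]'
python3 - <<'E'
from h import *
p,d=ctrl.get_image("scene");cv2.imwrite("pics/scene2.png",cv2.resize(p[110:300,140:380,::-1],None,fx=3,fy=3))
E
```

```text
time: 7.45
tcp_pos: [0.6084, 0.1923, 0.1728]
tool_rot: [[0.195, 0.981, -0.001], [0.981, -0.195, -0.001], [-0.001, -0.001, -1.0]]
ft_force: [-11.2, -2.3, 11.0]
width: 0.0113
grip_force: 25.0
```

View pics/scene2.png

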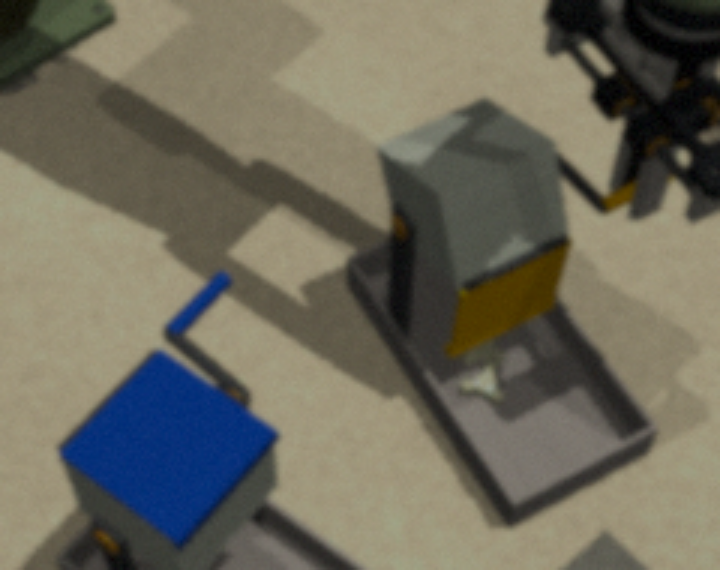

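The handle is at its stop. One stilt lies in the tray at (482,380) in this crop, with maybe another behind the lid at (485,355). Release, back off upward, and look for the rest.

```bash
python3 -m jog '[[[0,0,0,0,0,0],[0,0,0,0,0,0],[0,0,0,0,0,0],[0,0,-10,0,0,0],[0,0,-20,0,0,0],[0,0,-35,0,0,0],[0,0,-40,0,0,0],[0,0,-40,0,0,0],[40,20,-20,0,0,0],[40,20,0,0,0,0]]]' 40
python3 - <<'E'
from h import *
im=[]
for n,(a,b,c,e) in(("scene",(130,290,240,370)),("side",(170,340,120,310))):
    p,d=ctrl.get_image(n);im.append(cv2.resize(p[a:b,c:e,::-1],(400,500)))
    P=cloud(n,p,d);h=cv2.cvtColor(p,cv2.COLOR_RGB2HSV);m=mask(p)
    np.savez(f"{n}3.npz",p=p,d=d)
cv2.imwrite("pics/both3.png",np.hstack(im))
E
```

```text
time: 8.5
tcp_pos: [0.6672, 0.2635, 0.3429]
tool_rot: [[0.198, 0.98, 0.012], [0.98, -0.198, 0.003], [0.005, 0.011, -1.0]]
ft_force: [1.1, -0.8, 1.9]
width: 0.0399
grip_force: 0.0
```

View pics/both3.png

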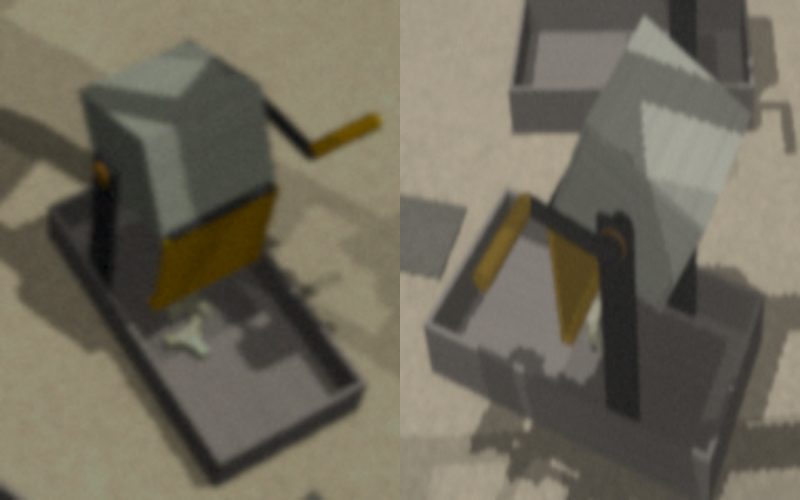

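The scene view shows one stilt at (187,335) with perhaps another edge at (205,310); the side view shows one behind the lid at (595,320). I look under the box with the wrist camera from the +y side.

```bash
python3 -m jog '[[[25,-25,0,0,0,0],[25,-30,0,0,0,0],[0,0,0,0,-0.14,0],[0,0,0,0,-0.14,0],[0,0,0,0,-0.14,0],[0,0,0,0,-0.14,0],[0,0,0,0,-0.14,0],[0,0,0,0,-0.14,0],[0,0,0,0,0,0],[0,0,0,0,0,0]]]'
python3 - <<'E'
from h import *
p,d=ctrl.get_image("wrist");np.savez("w4.npz",p=p,d=d);cv2.imwrite("pics/w4.png",cv2.resize(p[:,:,::-1],(800,600)))
E
```

```text
time: 9.6
tcp_pos: [0.6202, 0.3228, 0.3325]
tool_rot: [[0.128, 0.981, -0.147], [0.655, -0.195, -0.73], [-0.745, -0.003, -0.667]]
ft_force: [-0.2, 0.5, 0.6]
width: 0.04
grip_force: 0.0
```

View pics/w4.png

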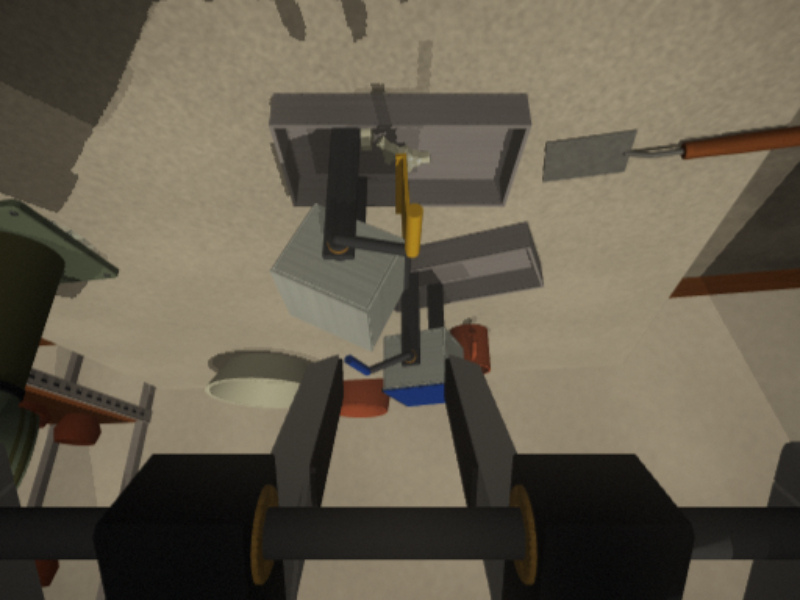

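The view is upside down, with the tray at the top. Several stilts lie at (370,138)–(425,160), and the blue box is upright. I'll zoom in to count them.

```bash
python3 - <<'E'
from h import *
z=np.load("w4.npz");p=z['p'];c=p[55:135,170:345,::-1]
cv2.imwrite("pics/w4c.png",cv2.convertScaleAbs(cv2.resize(c[::-1,::-1],None,fx=4.5,fy=4.5,interpolation=cv2.INTER_CUBIC),alpha=1.5))
E
```

```text
(no output)
```

View pics/w4c.png

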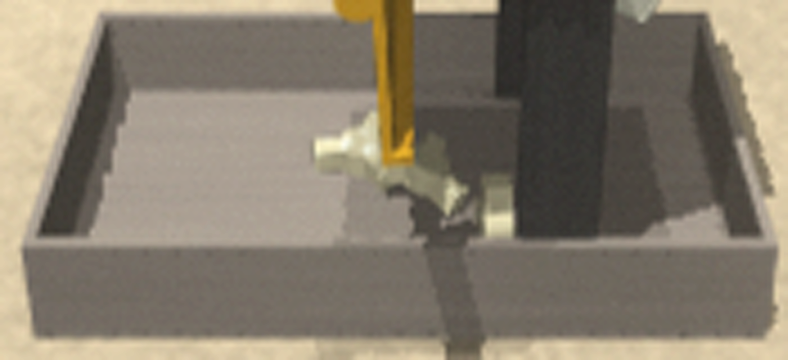

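Two stilts are clear, at (350,150) and (440,185). A third piece at (497,205) is half hidden by the upright. I'll shift the view to be sure.

```bash
python3 -m jog '[[[0,-45,0,0,0,0],[0,-45,0,0,0,0],[0,-45,0,0,0,0],[0,-45,0,0,0,0],[0,0,0,0,0,0],[0,0,0,0,0,0]]]'
python3 - <<'E'
from h import *
p,d=ctrl.get_image("wrist");P=cloud("wrist",p,d)
o=np.array([.582,.101]);X=(P[...,:2]-o)@[.981,-.196];Y=(P[...,:2]-o)@[.196,.981]
m=(abs(X)<.125)&(abs(Y)<.07)&(P[...,2]<.06)&(d>0)
v,u=np.where(m);a,b,c,e=max(v.min()-8,0),v.max()+8,max(u.min()-8,0),u.max()+8
k=min(790/(e-c),590/(b-a));print(a,b,c,e)
cv2.imwrite("pics/w5.png",cv2.convertScaleAbs(cv2.resize(p[a:b,c:e,::-1][::-1,::-1],None,fx=k,fy=k,interpolation=cv2.INTER_CUBIC),alpha=1.5))
E
```

```text
time: 10.25
tcp_pos: [0.4436, 0.3575, 0.3392]
tool_rot: [[0.135, 0.981, -0.142], [0.659, -0.196, -0.726], [-0.74, 0.005, -0.673]]
ft_force: [0.6, 1.5, 0.9]
width: 0.0396
grip_force: 0.0
44 145 276 470
```

View pics/w5.png

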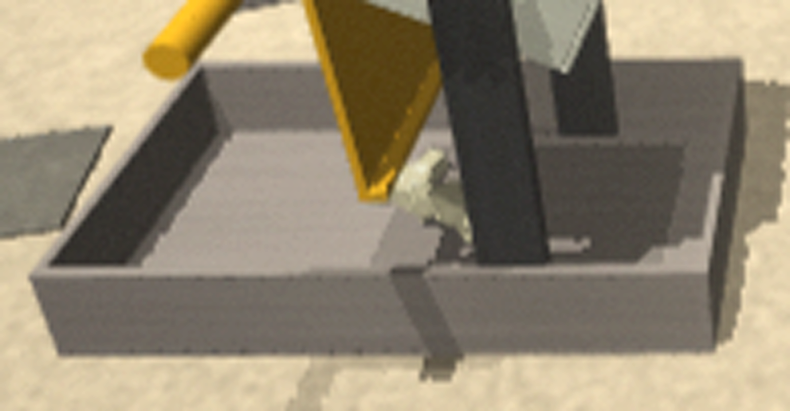

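From here the upright hides the third piece. I'll settle it numerically with the w4 depth and its recorded pose, plus the scene and side clouds.

```bash
python3 - <<'E'
from h import *
import h
o=np.array([.582,.101])
R=np.array([[.128,.981,-.147],[.655,-.195,-.73],[-.745,-.003,-.667]])
H=np.zeros((70,130,3),np.uint8)
for ci,(n,f) in enumerate((("wrist","w4"),("scene","scene3"),("side","side3"))):
    z=np.load(f+".npz");p,d=z['p'],z['d']
    if n=="wrist":
        h.ctrl=type("C",(),dict(camera_info=staticmethod(ctrl.camera_info),observe=staticmethod(lambda:dict(tool_rot=R,tcp_pos=np.array([.6202,.3228,.3325])))))
    P=cloud(n,p,d);X=(P[...,:2]-o)@[.981,-.196]*1000;Y=(P[...,:2]-o)@[.196,.981]*1000;Z=P[...,2]*1000
    fl=(abs(X)<110)&(abs(Y)<50)&(Z<15)&(d>0);fz=np.median(Z[fl])
    hsv=cv2.cvtColor(p,cv2.COLOR_RGB2HSV)
    m=(abs(X)<115)&(abs(Y)<57)&(Z>fz+4)&(Z<fz+40)&(d>0)&~((hsv[...,1]>150)&(hsv[...,2]>60))&(p.mean(-1)>70)
    k,l,st,ce=cv2.connectedComponentsWithStats(m.astype(np.uint8),connectivity=8)
    print(n,"floor",fz)
    for i in range(1,k):
        if st[i,4]<6: continue
        q=l==i;print(st[i,4],ce[i].round(),"X",X[q].min().round(),X[q].max().round(),"Y",Y[q].min().round(),Y[q].max().round(),"Z",np.percentile(Z[q],[5,50,95]).round(),p[q].mean(0).round())
    g=(abs(X)<130)&(abs(Y)<70)&(Z<45)&(d>0)
    M=np.full((280,520,3),0,np.uint8)
    for x,y,c in zip(X[g],Y[g],p[g]): cv2.rectangle(M,(int(2*(x+130))-1,int(2*(70-y))-1),(int(2*(x+130))+2,int(2*(70-y))+2),[int(v) for v in np.minimum(255,c[::-1]*1.4)],-1)
    globals().setdefault('L',[]).append(M[:,80:])
L[0]=L[0];W=np.hstack([np.vstack(L[:2]),np.vstack([L[2],0*L[2]])]);cv2.imwrite("pics/top.png",cv2.resize(W,(790,500)))
E
```

```text
wrist floor 2.6860231003519583
79 [234.  87.] X -39.0 -30.0 Y 28.0 35.0 Z [16. 24. 33.] [112. 108.  88.]
228 [259.  98.] X -24.0 30.0 Y -31.0 13.0 Z [ 8. 13. 18.] [117. 113.  92.]
43 [265. 123.] X 11.0 26.0 Y -57.0 -55.0 Z [ 8. 25. 35.] [80. 74. 67.]
394 [294. 123.] X 22.0 112.0 Y -57.0 -54.0 Z [ 8. 23. 38.] [79. 74. 68.]
scene floor 3.8926508139882077
117 [302. 236.] X -1.0 34.0 Y -34.0 7.0 Z [ 9. 14. 23.] [114. 115.  97.]
side floor 5.225594323498339
11 [174. 236.] X 108.0 114.0 Y -57.0 -55.0 Z [32. 40. 42.] [110. 104.  95.]
49 [184. 248.] X 79.0 105.0 Y -57.0 -54.0 Z [10. 16. 22.] [84. 79. 73.]
13 [277. 266.] X -97.0 -85.0 Y -57.0 -54.0 Z [37. 40. 42.] [79. 75. 71.]
13 [285. 269.] X -114.0 -101.0 Y -57.0 -55.0 Z [36. 39. 42.] [78. 75. 70.]
101 [212. 280.] X -4.0 19.0 Y -28.0 8.0 Z [11. 16. 26.] [123. 120. 105.]
```

Depth shows a 54 x 44 mm cluster of two overlapping stilts. The third is a separate piece 15 mm or more away, leaning on edge by the upright. All three are inside the tray walls, so the box is empty and the gripper is clear. Handing in.

```bash
python3 -c "
from workcell import ctrl
print(ctrl.sign_off())"
```

```text
the job is handed in; nothing more can be done
None
```

I turned the yellow-lidded box over to its stop and released the handle. Camera depth puts all three stilts in the tray, though the third was only partly visible beside the upright. The blue-lidded box was left upright, and I handed the job in at about 10 s.

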